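# Raise the V-rest one notch

## Task

Two ratchet work rests are screwed to the bench. Raise the one with the V-shaped head straight up by one notch, so that its pawl catches the next notch and holds it there, then let go. Leave the flat-topped rest as it is.

Things in the scene. Friction and masses are not known exactly. Their poses are not given: they have to be found in the camera images.
- vee_grip (a point): rest to raise: centre of the light-wood block under its V. Axes as the stand's. Block 32 mm thick along x, 40 wide along y, from 18 mm below to 16 above this point: grasp it from above across the 32 mm (fingers closing along x). Over it two wooden wings form a V seen along x: 32 thick, 86 over the tips along y, tips 44 mm above this point. Slides only vertically; lifting takes 3 to 12 N
- vee_stand: its fixed stand: grey steel foot 110 x 110 x 10 mm, screwed on a 124 mm square board 4 to 24 mm high; square tube 44 mm, top 118 mm above the origin, which lies under the foot on the post's axis, z up, -x the pawl's side. There a dark guide (x to -47, z to 114 mm) holds a spring pawl, its pull knob at x -67. The post's ribs push it back by themselves in passing; it springs in beneath them
- vee_post (a joint): height of this rest's square steel post in its tube, m, growing upward, hard stop at 0.105. Notches every 30 mm: at 0, 0.030, 0.060, 0.090 the pawl holds the post up. Starts in the notch at 0.030. Let go above a notch it drops back onto it; short of the next notch it falls to the one below. It cannot be pushed down past a notch
- flat_grip (a point): the same point of the second rest, to be left as it is: same stand, post and block, but on the block lies a flat wooden board 32 x 84 x 12 mm, its top 28 mm above this point

How it is judged:
At the end, for the whole second after the job is handed in: the V-shaped rest stands at rest one notch (30 mm, within 10 mm) above where it started, held by its pawl alone; the flat-topped rest is within 10 mm of its starting height (distance of vee_grip from where it was at the start of the episode between 0.02 and 0.04 m and value of joint vee_post above 0.05 m and velocity of joint vee_post between -0.01 and 0.01 m/s and distance of flat_grip from where it was at the start of the episode below 0.01 m); the robot touches nothing.
It fails at once if the flat-topped rest was raised by more than 20 mm (distance of flat_grip from where it was at the start of the episode above 0.02 m).
It also fails if it takes over 32 s, if anything falls off the work surface, if the arm or the gripper's body presses on something with over 40 N, if the wrist force passes 120 N, or if a joint passes its speed limit or range.

## Robot

A 7-joint arm with a two-finger parallel gripper is mounted at the origin on a cart in front of the work surface, level with it; the furniture and walls round the work are solid. World frame = base frame: x ahead of the robot, y to its left, z up, the work surface at z = 0. Lengths are in m, angles in rad, forces in N, time in s.
With the tool pointing down it reaches from about 0.4 to 0.9 m from the base axis. Payload 5.5 kg.
Tool frame: the origin (TCP) lies at the very end of the fingers, on their centre line; the grasp point (between the pads) lies tcp_to_grasp behind it (tcp_to_grasp is the distance from the TCP to the grasp point, in m); x points along the fingers, z is the direction in which the jaws open and shut, and the axes are right-handed (so a half turn about x gives the same grasp; the last joint's range is limited). The gripper opens to 92 mm and grips with 3 to 60 N. Pads are 19 mm wide; open, the fingers measure 130 mm over their backs; the gripper's body (75 mm by 190 mm) begins 47 mm behind the grasp point.
Start: joints at [1.601, 0.501, -0.427, 1.55, 0.221, 1.138, -0.21], TCP at [0.15, -0.632, 0.227] pointing down, gripper open.
Joint ranges: [-2.88, 2.88], [-0.31, 2.03], [-1.54, 1.56], [0.2, 2.42], [-1.41, 4.55], [0.19, 2.02], [-2.57, 2.57]. Speed limits (rad/s): [2.57, 2.57, 3.14, 3.14, 3.14, 3.14, 3.14].

## Interface

Orientations are given as a rotation vector (axis times angle).
In Python, from station import get_obs, snapshot, get_calibration, sign_off, tcp_to_grasp gives the robot as it stands. The module is installed in compiled form; this text tells all that it offers.
- The arm moves only by the tool carry_out, never from a script. Its argument "moves" is a list of rows, each an object with "offset": the shift along the tool's x, y, z as a fraction of full scale, a list of three; "turn": the turn, a rotation vector about the tool's x, y, z as a fraction of full scale, a list of three; "hand": the opening, from -1 (shut) to 1 (fully open). A call has 1 to 20 rows; each row is the pose to reach, as a shift and turn from the pose commanded when the call began, along the tool's axes at that moment; what a row does not reach only later rows make up. Full scale, the value 1, is 300 mm for a shift and 0.5 rad for a turn. A row lasts 1/10 s, in which the tool goes at most 50 mm and 8.59 degrees, less where a joint would pass 70% of its speed; a pose out of reach is approached as far as the arm can. A call with a number of a shift or a turn outside -1 to 1 is refused whole. A call with a gripper value outside its range is refused whole. The fingers move at their own pace and stop on an object; "grip_force" is the grip in N (left out, the last holds). Time passes only in rows, so rows that repeat a pose let the fingers close. It gives the time, the measured TCP pose, the force and the opening at its end, in the units of the state.
- get_obs(): the state, without advancing time (a new reading comes with each control period).
- snapshot(name): name is "side" or "top"; returns (picture, depth): 420x560x3 uint8, red, green, blue; 420x560 float32, m along the optical axis (not along the pixel's ray), 0 where there is no reading.
- get_calibration(name): a dict with "fov_y" (degrees; the focal length in pixels is half the picture's height over the tangent of half this angle, whatever the lens; pixels are square), "cx", "cy" (the principal point, pixels), "T" (4x4, takes a point from camera to world coordinates). Camera axes: x right, y up, looking along -z (the intrinsics and any distortion apply to the point x, -y, -z); pixel columns grow to the right and rows downward; lengths in m; the calibration is good to about 2 mm. A picture is of the moment at which its call begins. get_calibration takes no time and is no camera call.
- sign_off(): hands the job in, once; it reports no verdict.
The state is a dict: "clock": time; "joint_positions": joint angles; "qd": joint speeds; "effort": joint torques, N m; "position": TCP position; "eef_rot": TCP orientation; "contact_force": force on the tool from outside, world axes, zero at the start; "moment": the same for the moment, N m; "opening": finger opening in m.
Only numpy, scipy, OpenCV 4.12 (cv2) and the standard library are available. Lean on these libraries where they do the work, as an engineer would, in place of code of your own. Each camera call takes 0.05 s, during which the arm holds its last target. There are 200 camera calls.

## Working session

There is one attempt and no reset: what is moved stays moved. The work goes in short steps, Python scripts to look and compute and a tool call to move; the robot and the scene stay as the last step left them, time stands still between calls to the robot, and variables do not carry over. Pictures are saved under pics/ and viewed, about 8 in all and at most 12, crops included, and the job is handed in when it is done.

Besides the shell and the picture viewer there is one more tool, called after "Emit:" as a command line: name --argument value ..., lists and objects as JSON in quotes. carry_out: Moves the arm, as the interface text tells. Shift numbers are shares of 300 mm and turn numbers shares of 0.5 rad, none past 1 either way. Its arguments: {"type":"object","properties":{"moves":{"type":"array","items":{"type":"object","properties":{"offset":{"type":"array","items":{"type":"number","minimum":-1,"maximum":1}},"turn":{"type":"array","items":{"type":"number","minimum":-1,"maximum":1}},"hand":{"type":"number"}}}},"grip_force":{"type":"number"}},"required":["moves"]}

```bash
mkdir -p pics
cat > h.py <<'E'
import numpy as np, cv2
from station import *
def save(n,tag):
    p,d=snapshot(n); cv2.imwrite(f'pics/{tag}.png',p[:,:,::-1]); np.save(f'pics/{tag}.npy',d); return p,d
def world(n,d,u,v):
    c=get_calibration(n); f=210/np.tan(np.radians(c['fov_y'])/2)
    z=d[v,u]; return (c['T']@np.array([(u-c['cx'])/f*z,-(v-c['cy'])/f*z,-z,1]))[:3]
E
python3 - <<'E'
from h import *
print(get_obs(),tcp_to_grasp)
for n in('side','top'):
    save(n,n+'0'); print(get_calibration(n))
a=cv2.imread('pics/side0.png');b=cv2.imread('pics/top0.png')
E
```

```text
{'clock': 0.0, 'joint_positions': array([ 1.6012111 ,  0.50184421, -0.42679805,  1.5514573 ,  0.22081108,
        1.13829272, -0.21028925]), 'qd': array([-1.02028162e-03,  2.77265489e-04, -6.11049449e-04,  1.96814783e-04,
        1.02690204e-04,  1.87867504e-03,  2.77495886e-05]), 'effort': array([ 3.91148360e-04, -5.66602957e+01, -5.81527904e+00, -2.79116678e+01,
       -6.83608116e-02,  3.10182245e-02,  1.65987481e-04]), 'position': array([ 0.14974374, -0.63179349,  0.2256782 ]), 'eef_rot': array([ 1.03723288,  1.31192049, -1.03514434]), 'contact_force': array([-0.48058439, -0.34056963,  0.14720785]), 'moment': array([-0.05434237, -0.00125206,  0.03265906]), 'opening': 0.09131411236385706} 0.0188
{'fov_y': 57.86637381351223, 'cx': 283.8908219337355, 'cy': 213.662435844599, 'T': array([[ 0.9347375 ,  0.22089185, -0.278339  ,  0.27201372],
       [-0.35530518,  0.59181975, -0.72353826, -0.60741612],
       [ 0.00490281,  0.77521363,  0.63168013,  0.67117533],
       [ 0.        ,  0.        ,  0.        ,  1.        ]])}
{'fov_y': 54.79231819249018, 'cx': 280.8305087123647, 'cy': 205.92651779628852, 'T': array([[ 0.0287501 ,  0.99212314, -0.12192258,  0.37435125],
       [-0.99937284,  0.02600677, -0.02403289, -0.01205612],
       [-0.02067277,  0.12253707,  0.99224861,  1.08336793],
       [ 0.        ,  0.        ,  0.        ,  1.        ]])}
```

View pics/side0.png

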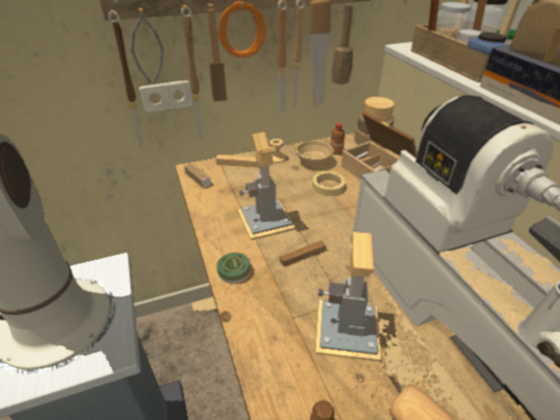

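View pics/top0.png

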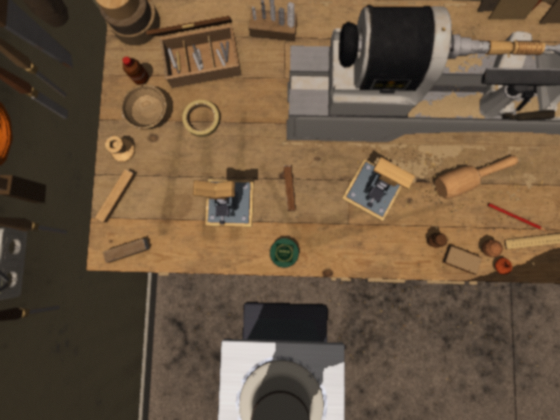

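The two rests are at about (213,188) and (395,172) in the top view, and (263,160) and (362,255) in the side view. I can't tell yet which has the V, so I'll enlarge both.

Run:
```python
import cv2,numpy as np
s=cv2.imread('pics/side0.png');t=cv2.imread('pics/top0.png')
c=[s[120:250,205:335],s[220:360,295:435],t[150:240,180:270],t[140:230,335:425]]
r=[cv2.resize(x,(390,300) if 0 else (300,300),interpolation=cv2.INTER_CUBIC) for x in c]
cv2.imwrite('pics/c0.png',np.vstack([np.hstack(r[:2]),np.hstack(r[2:])]))
from h import *
for n,pts in(('side',[(262,145),(259,136),(265,140),(265,165),(362,240),(362,255),(365,268)]),('top',[(200,189),(213,189),(226,189),(380,165),(395,173),(410,181)])):
    d=np.load(f'pics/{n}0.npy')
    for u,v in pts: print(n,u,v,world(n,d,u,v).round(3))
```

```text
side 262 145 [0.511 0.161 0.227]
side 259 136 [0.51  0.18  0.242]
side 265 140 [0.522 0.171 0.233]
side 265 165 [0.508 0.133 0.188]
side 362 240 [ 0.565 -0.215  0.231]
side 362 255 [ 0.547 -0.246  0.23 ]
side 365 268 [ 0.539 -0.27   0.227]
top 200 189 [0.51  0.181 0.239]
top 213 189 [0.513 0.157 0.22 ]
top 226 189 [0.511 0.125 0.241]
top 380 165 [ 0.573 -0.201  0.231]
top 395 173 [ 0.557 -0.233  0.228]
top 410 181 [ 0.54  -0.264  0.231]
```

View pics/c0.png

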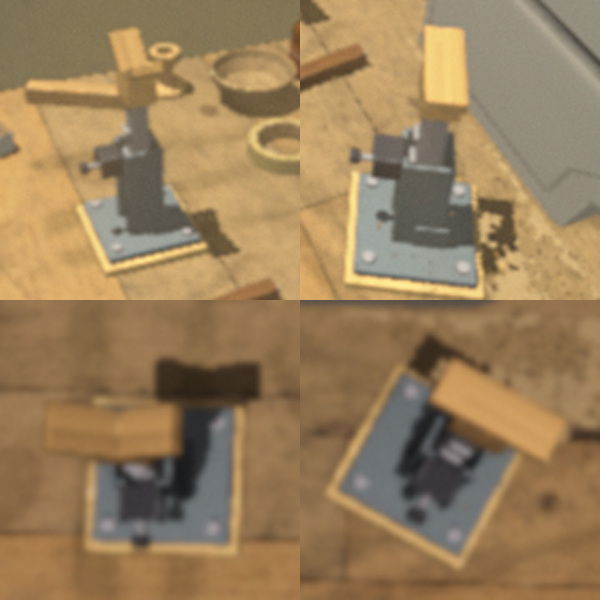

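The left rest, at y≈0.15, has the V: its centre dips to 0.22 m against 0.24 m at the tips. The right one is flat at 0.23 m. Next I'll fit its centre and yaw from the depth.

```bash
cat >> h.py <<'E'
from scipy.spatial.transform import Rotation as R
def cloud(n,d):
    c=get_calibration(n); f=210/np.tan(np.radians(c['fov_y'])/2)
    v,u=np.mgrid[:420,:560]; P=np.stack([(u-c['cx'])/f*d,-(v-c['cy'])/f*d,-d,np.ones_like(d)],-1)
    return (P@c['T'].T)[...,:3][d>0]
def fit(n,d,ctr,zlo,zhi=.3):
    P=cloud(n,d); m=(np.hypot(P[:,0]-ctr[0],P[:,1]-ctr[1])<.075)&(P[:,2]>zlo)&(P[:,2]<zhi); Q=P[m]
    print(n,len(Q),'rect',cv2.minAreaRect(Q[:,:2].astype(np.float32)),'z',np.percentile(Q[:,2],[2,50,98]).round(3)); return Q
def goal(p,yaw):
    """shift (frac) and turn (rotvec frac) from current TCP to point p, tool down, z along +-yaw"""
    o=get_obs(); C=R.from_rotvec(o['eef_rot']); best=None
    for s in(1,-1):
        z=s*np.array([np.cos(yaw),np.sin(yaw),0]); x=np.array([0,0,-1]); G=R.from_matrix(np.stack([x,np.cross(z,x),z],1))
        t=(C.inv()*G).as_rotvec()
        if best is None or np.linalg.norm(t)<np.linalg.norm(best): best=t
    print('axes',C.as_matrix().round(2).tolist(),'pos',o['position'].round(4),'shift',(C.inv().apply(np.array(p)-o['position'])/.3).round(3),'turn/0.5',(best/.5).round(3))
E
python3 - <<'E'
from h import *
for n in('top','side'):
    d=np.load(f'pics/{n}0.npy')
    for z in (.205,.215): fit(n,d,(.511,.153),z)
    Q=fit(n,d,(.52,.14),.03,.055)   # foot/board
    # yaw by wing line
    Q=fit(n,d,(.511,.153),.215); c=Q[:,:2]-Q[:,:2].mean(0); print(np.linalg.svd(c,full_matrices=0)[2][0])
    P=fit(n,d,(.557,-.233),.21)
goal((.511,.153,.35),0)
E
```

```text
top 651 rect ((0.5128824710845947, 0.15334302186965942), (0.08882959187030792, 0.03222685307264328), 89.81098937988281) z [0.214 0.236 0.247]
top 637 rect ((0.5129778981208801, 0.15334269404411316), (0.08882959187030792, 0.03203603997826576), 89.81098937988281) z [0.221 0.236 0.247]
top 38 rect ((0.5095255374908447, 0.13943517208099365), (0.0361032709479332, 0.05526101589202881), 42.37320327758789) z [0.031 0.047 0.053]
top 637 rect ((0.5129778981208801, 0.15334269404411316), (0.08882959187030792, 0.03203603997826576), 89.81098937988281) z [0.221 0.236 0.247]
[-0.00315737 -0.99999502]
top 645 rect ((0.5584368705749512, -0.23063331842422485), (0.08458656817674637, 0.0325208455324173), 62.710548400878906) z [0.216 0.23  0.232]
side 421 rect ((0.5094026327133179, 0.1510193794965744), (0.09047192335128784, 0.03297028690576553), 89.73912048339844) z [0.206 0.233 0.247]
side 357 rect ((0.5094026327133179, 0.1510193794965744), (0.09047192335128784, 0.03297028690576553), 89.73912048339844) z [0.217 0.236 0.247]
side 172 rect ((0.5119405388832092, 0.14827297627925873), (0.045696232467889786, 0.04986799135804176), 89.0756607055664) z [0.03  0.043 0.054]
side 357 rect ((0.5094026327133179, 0.1510193794965744), (0.09047192335128784, 0.03297028690576553), 89.73912048339844) z [0.217 0.236 0.247]
[-0.01853776 -0.99982816]
side 804 rect ((0.5553416013717651, -0.23285755515098572), (0.08600728213787079, 0.03234254941344261), 62.01736068725586) z [0.22  0.229 0.231]
axes [[-0.0, 0.97, 0.23], [0.0, 0.23, -0.97], [-1.0, 0.0, -0.0]] pos [ 0.1498 -0.6319  0.2258] shift [-0.41   1.775 -2.268] turn/0.5 [-2.676e+00 -3.000e-03 -2.000e-03]
```

Emit:
carry_out --moves '[{"offset": [-0.3, 0, 0], "turn": [0, 0, 0], "hand": 1}, {"offset": [-0.6, 0, 0], "turn": [0, 0, 0], "hand": 1}, {"offset": [-0.6, 0, 0], "turn": [0, 0, 0], "hand": 1}, {"offset": [-0.6, 0, 0], "turn": [0, 0, 0], "hand": 1}, {"offset": [-0.6, 0.2, -0.16], "turn": [-0.2, 0, 0], "hand": 1}, {"offset": [-0.6, 0.4, -0.32], "turn": [-0.4, 0, 0], "hand": 1}, {"offset": [-0.6, 0.6, -0.48], "turn": [-0.6, 0, 0], "hand": 1}, {"offset": [-0.6, 0.8, -0.64], "turn": [-0.8, 0, 0], "hand": 1}, {"offset": [-0.6, 1, -0.8], "turn": [-1, 0, 0], "hand": 1}, {"offset": [-0.6, 1, -0.8], "turn": [-1, 0, 0], "hand": 1}, {"offset": [-0.6, 1, -0.8], "turn": [-1, 0, 0], "hand": 1}, {"offset": [-0.6, 1, -0.8], "turn": [-1, 0, 0], "hand": 1}, {"offset": [-0.6, 1, -0.8], "turn": [-1, 0, 0], "hand": 1}]'

```text
clock: 1.4
position: [0.3903, -0.3239, 0.4072]
eef_rot: [0.648, 1.471, -0.646]
contact_force: [0.5, 0.4, 0.4]
opening: 0.0916
```

```bash
python3 -c "
from h import *
goal((.511,.152,.36),0);print(get_obs()['joint_positions'].round(2))"
```

```text
axes [[0.0, 0.74, 0.68], [0.0, 0.68, -0.74], [-1.0, 0.0, 0.0]] pos [ 0.3903 -0.3239  0.4072] shift [ 0.159  1.369 -0.896] turn/0.5 [-1.656  0.002 -0.003]
[ 1.32  0.13 -0.75  1.64  0.09  1.41 -0.27]
```

Emit:
carry_out --moves '[{"offset": [0, 0.2, -0.13], "turn": [-0.2, 0, 0], "hand": 1}, {"offset": [0, 0.4, -0.26], "turn": [-0.4, 0, 0], "hand": 1}, {"offset": [0, 0.6, -0.39], "turn": [-0.6, 0, 0], "hand": 1}, {"offset": [0, 0.8, -0.52], "turn": [-0.8, 0, 0], "hand": 1}, {"offset": [0, 1, -0.65], "turn": [-1, 0, 0], "hand": 1}, {"offset": [0, 1, -0.65], "turn": [-1, 0, 0], "hand": 1}, {"offset": [0, 1, -0.65], "turn": [-1, 0, 0], "hand": 1}, {"offset": [0, 1, -0.65], "turn": [-1, 0, 0], "hand": 1}, {"offset": [0, 1, -0.65], "turn": [-1, 0, 0], "hand": 1}, {"offset": [0, 1, -0.65], "turn": [-1, 0, 0], "hand": 1}]'

```text
clock: 2.4
position: [0.4789, 0.014, 0.4063]
eef_rot: [0.266, 1.555, -0.267]
contact_force: [-0.5, 0.2, 0.0]
opening: 0.0918
```

```bash
python3 -c "
from h import *
goal((.511,.152,.36),0);print(get_obs()['joint_positions'].round(2))"
```

```text
axes [[-0.0, 0.33, 0.94], [-0.0, 0.94, -0.33], [-1.0, -0.0, -0.0]] pos [0.4789 0.014  0.4063] shift [ 0.154  0.47  -0.052] turn/0.5 [-0.679 -0.002  0.002]
[ 0.93  0.11 -1.09  1.69  0.1   1.4  -0.51]
```

Emit:
carry_out --moves '[{"offset": [0, 0.15, -0.02], "turn": [-0.2, 0, 0], "hand": 1}, {"offset": [0, 0.3, -0.035], "turn": [-0.45, 0, 0], "hand": 1}, {"offset": [0.05, 0.47, -0.052], "turn": [-0.68, 0, 0], "hand": 1}, {"offset": [0.154, 0.47, -0.052], "turn": [-0.68, 0, 0], "hand": 1}, {"offset": [0.154, 0.47, -0.052], "turn": [-0.68, 0, 0], "hand": 1}, {"offset": [0.154, 0.47, -0.052], "turn": [-0.68, 0, 0], "hand": 1}, {"offset": [0.154, 0.47, -0.052], "turn": [-0.68, 0, 0], "hand": 1}]'

```text
clock: 3.1
position: [0.5122, 0.1518, 0.3616]
eef_rot: [0.001, 1.569, -0.003]
contact_force: [-0.9, -0.3, 0.1]
opening: 0.0921
```

```bash
python3 -c "
from h import *
goal((.511,.152,.192),0);print(get_obs()['joint_positions'].round(2))
p,d=save('side','side1'); cv2.imwrite('pics/s1c.png',cv2.resize(p[60:260,170:370,::-1],(600,600),interpolation=cv2.INTER_CUBIC))
fit('side',d,(.511,.153),.21,.26)"
```

```text
axes [[0.0, 0.0, 1.0], [-0.0, 1.0, -0.0], [-1.0, -0.0, 0.0]] pos [0.5122 0.1518 0.3616] shift [ 0.565  0.001 -0.005] turn/0.5 [-0.005  0.003  0.001]
[ 0.59  0.34 -1.17  1.65  0.32  1.37 -0.62]
side 394 rect ((0.5091748237609863, 0.15015165507793427), (0.08794299513101578, 0.03248835355043411), 89.42786407470703) z [0.211 0.234 0.247]
```

View pics/s1c.png

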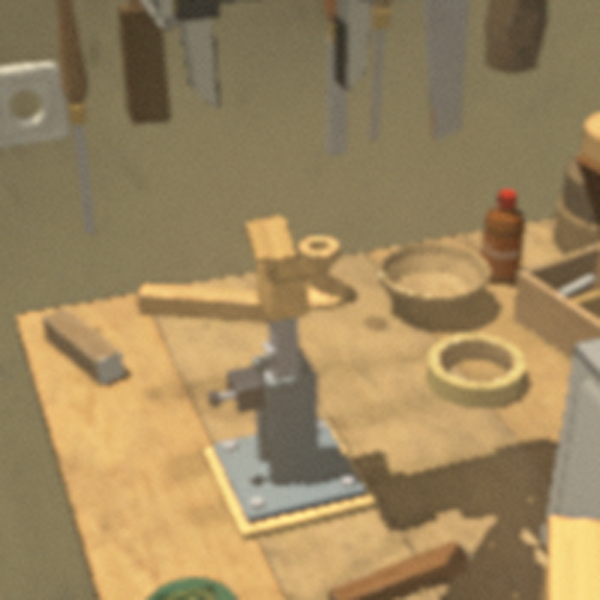

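The rest is unchanged. The gripper should be in view above it, but I can't make it out, so I'll project the TCP and look at the whole frame.

```bash
python3 -c "
from h import *
for n in ('side','top'):
  c=get_calibration(n); f=210/np.tan(np.radians(c['fov_y'])/2)
  for p in [(.512,.152,.36),(.511,.152,.247)]:
    q=np.linalg.inv(c['T'])@[*p,1]; print(n,p,q[0]/-q[2]*f+c['cx'],-q[1]/-q[2]*f+c['cy'])
"
```

```text
side (0.512, 0.152, 0.36) 261.91213958061087 91.57457823932342
side (0.511, 0.152, 0.247) 263.04022609625497 139.13829227242587
top (0.512, 0.152, 0.36) 201.2479926580773 177.28962107523435
top (0.511, 0.152, 0.247) 212.82759570333621 188.13050561051375
```

View pics/side1.png

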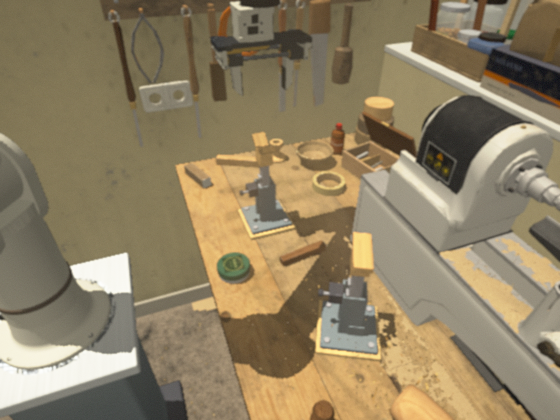

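The fingers are at about (238,92) and (288,92), centred over the V at column 263, which matches the projection. Now I'll descend and grasp.

Emit:
carry_out --grip_force 40 --moves '[{"offset": [0.12, 0, -0.005], "turn": [0, 0, 0], "hand": 1}, {"offset": [0.24, 0, -0.005], "turn": [0, 0, 0], "hand": 1}, {"offset": [0.34, 0, -0.005], "turn": [0, 0, 0], "hand": 1}, {"offset": [0.42, 0, -0.005], "turn": [0, 0, 0], "hand": 1}, {"offset": [0.48, 0, -0.005], "turn": [0, 0, 0], "hand": 1}, {"offset": [0.53, 0, -0.005], "turn": [0, 0, 0], "hand": 1}, {"offset": [0.565, 0, -0.005], "turn": [0, 0, 0], "hand": 1}, {"offset": [0.565, 0, -0.005], "turn": [0, 0, 0], "hand": 1}, {"offset": [0.565, 0, -0.005], "turn": [0, 0, 0], "hand": 1}, {"offset": [0.565, 0, -0.005], "turn": [0, 0, 0], "hand": 1}]'

```text
clock: 4.15
position: [0.5103, 0.1544, 0.192]
eef_rot: [-0.001, 1.569, 0.002]
contact_force: [0.3, 0.8, -0.4]
opening: 0.0917
```

```bash
python3 -c "
from h import *
goal((.511,.152,.192),0);print(get_obs()['contact_force'])
p,d=save('side','side2'); cv2.imwrite('pics/s2c.png',cv2.resize(p[60:260,170:370,::-1],(600,600),interpolation=cv2.INTER_CUBIC))"
```

```text
axes [[0.0, -0.0, 1.0], [0.0, 1.0, 0.0], [-1.0, 0.0, 0.0]] pos [0.5103 0.1544 0.192 ] shift [ 0.    -0.008  0.002] turn/0.5 [ 0.004  0.003 -0.001]
[ 0.28906091  0.81815577 -0.39045813]
```

View pics/s2c.png

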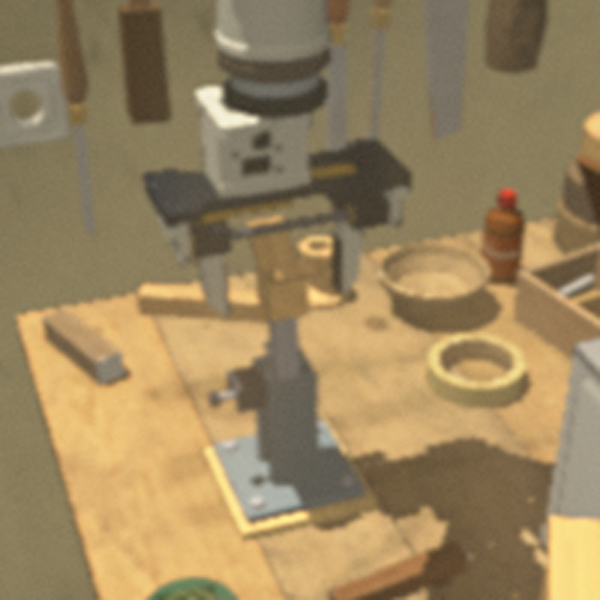

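The fingers straddle the block, tips at about crop (215,305) and (345,300), and the body clears the V's tips. Closing.

Emit:
carry_out --grip_force 40 --moves '[{"offset": [0, 0, 0], "turn": [0, 0, 0], "hand": -0.2}, {"offset": [0, 0, 0], "turn": [0, 0, 0], "hand": -0.4}, {"offset": [0, 0, 0], "turn": [0, 0, 0], "hand": -1}, {"offset": [0, 0, 0], "turn": [0, 0, 0], "hand": -1}, {"offset": [0, 0, 0], "turn": [0, 0, 0], "hand": -1}, {"offset": [0, 0, 0], "turn": [0, 0, 0], "hand": -1}, {"offset": [0, 0, 0], "turn": [0, 0, 0], "hand": -1}, {"offset": [0, 0, 0], "turn": [0, 0, 0], "hand": -1}]'

```text
clock: 5.0
position: [0.5099, 0.1541, 0.1911]
eef_rot: [-0.002, 1.57, 0.002]
contact_force: [12.6, -0.3, -3.0]
opening: 0.0322
```

Emit:
carry_out --moves '[{"offset": [-0.01, 0, 0.003], "turn": [0, 0, 0], "hand": -1}, {"offset": [-0.025, 0, 0.003], "turn": [0, 0, 0], "hand": -1}, {"offset": [-0.04, 0, 0.003], "turn": [0, 0, 0], "hand": -1}, {"offset": [-0.055, 0, 0.003], "turn": [0, 0, 0], "hand": -1}, {"offset": [-0.07, 0, 0.003], "turn": [0, 0, 0], "hand": -1}, {"offset": [-0.085, 0, 0.003], "turn": [0, 0, 0], "hand": -1}, {"offset": [-0.1, 0, 0.003], "turn": [0, 0, 0], "hand": -1}, {"offset": [-0.11, 0, 0.003], "turn": [0, 0, 0], "hand": -1}, {"offset": [-0.12, 0, 0.003], "turn": [0, 0, 0], "hand": -1}, {"offset": [-0.12, 0, 0.003], "turn": [0, 0, 0], "hand": -1}, {"offset": [-0.12, 0, 0.003], "turn": [0, 0, 0], "hand": -1}]'

```text
clock: 6.1
position: [0.5103, 0.1541, 0.2271]
eef_rot: [-0.002, 1.571, 0.001]
contact_force: [-2.3, 1.3, -5.2]
opening: 0.0317
```

```bash
python3 -c "
from h import *
o=get_obs();print(o['position'],o['contact_force'],o['opening'])
for n in('side','top'):
  p,d=save(n,n+'3'); 
  P=cloud(n,d);
c=get_calibration('side')
p=cv2.imread('pics/side3.png');cv2.imwrite('pics/s3c.png',cv2.resize(p[60:260,170:370],(600,600),interpolation=cv2.INTER_CUBIC))"
```

```text
[0.51027274 0.15409537 0.22707271] [-2.26874497  1.2837765  -5.23782407] 0.03168869393301967
```

View pics/s3c.png

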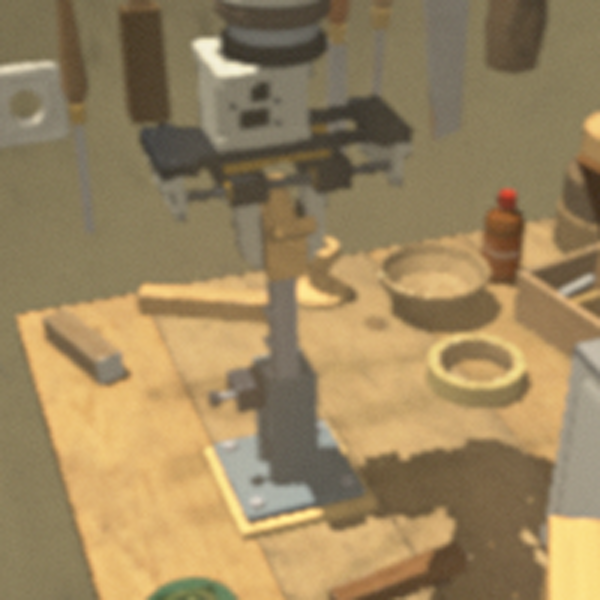

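The post has risen with the gripper (36 mm at the TCP). I'll lower gently to see whether the pawl carries the load.

Emit:
carry_out --moves '[{"offset": [0.006, 0, 0], "turn": [0, 0, 0], "hand": -1}, {"offset": [0.012, 0, 0], "turn": [0, 0, 0], "hand": -1}, {"offset": [0.018, 0, 0], "turn": [0, 0, 0], "hand": -1}, {"offset": [0.02, 0, 0], "turn": [0, 0, 0], "hand": -1}, {"offset": [0.02, 0, 0], "turn": [0, 0, 0], "hand": -1}]'

```text
clock: 6.7
position: [0.5103, 0.1541, 0.2211]
eef_rot: [-0.002, 1.571, 0.001]
contact_force: [-2.9, -0.2, -1.5]
opening: 0.0317
```

Emit:
carry_out --moves '[{"offset": [0.004, 0, 0], "turn": [0, 0, 0], "hand": -1}, {"offset": [0.006, 0, 0], "turn": [0, 0, 0], "hand": -1}, {"offset": [0.006, 0, 0], "turn": [0, 0, 0], "hand": -1}]'

```text
clock: 7.0
position: [0.5103, 0.1541, 0.2207]
eef_rot: [-0.003, 1.571, 0.0]
contact_force: [-8.8, -3.0, 12.3]
opening: 0.0319
```

The pawl holds: the gripper now meets 12 N of upward support. Releasing and retreating.

Emit:
carry_out --moves '[{"offset": [0, 0, 0], "turn": [0, 0, 0], "hand": 1}, {"offset": [0, 0, 0], "turn": [0, 0, 0], "hand": 1}, {"offset": [0, 0, 0], "turn": [0, 0, 0], "hand": 1}, {"offset": [0, 0, 0], "turn": [0, 0, 0], "hand": 1}, {"offset": [0, 0, 0], "turn": [0, 0, 0], "hand": 1}, {"offset": [0, 0, 0], "turn": [0, 0, 0], "hand": 1}, {"offset": [-0.08, 0, 0], "turn": [0, 0, 0], "hand": 1}, {"offset": [-0.18, 0, 0], "turn": [0, 0, 0], "hand": 1}, {"offset": [-0.3, 0, 0], "turn": [0, 0, 0], "hand": 1}, {"offset": [-0.42, 0, 0], "turn": [0, 0, 0], "hand": 1}, {"offset": [-0.5, 0, 0], "turn": [0, 0, 0], "hand": 1}, {"offset": [-0.5, 0, 0], "turn": [0, 0, 0], "hand": 1}, {"offset": [-0.5, 0, 0], "turn": [0, 0, 0], "hand": 1}, {"offset": [-0.5, 0, 0], "turn": [0, 0, 0], "hand": 1}]'

```text
clock: 8.4
position: [0.51, 0.1536, 0.368]
eef_rot: [-0.002, 1.572, 0.001]
contact_force: [0.2, 0.1, -0.0]
opening: 0.0919
```

```bash
python3 -c "
from h import *
o=get_obs();print(o['position'],o['contact_force'],o['opening'])
p,d=save('side','side4'); fit('side',d,(.511,.153),.235,.29); fit('side',d,(.557,-.233),.21)
cv2.imwrite('pics/s4c.png',cv2.resize(p[60:260,170:370,::-1],(600,600),interpolation=cv2.INTER_CUBIC))"
```

```text
[0.50995893 0.15360405 0.3680385 ] [ 0.20539125  0.05090294 -0.00116665] 0.09194240304246239
side 445 rect ((0.5093177556991577, 0.14913010597229004), (0.0849359855055809, 0.03293174132704735), 89.21831512451172) z [0.236 0.263 0.277]
side 799 rect ((0.554731011390686, -0.2339043766260147), (0.08485396206378937, 0.032191984355449677), 61.73256301879883) z [0.221 0.23  0.231]
```

View pics/s4c.png

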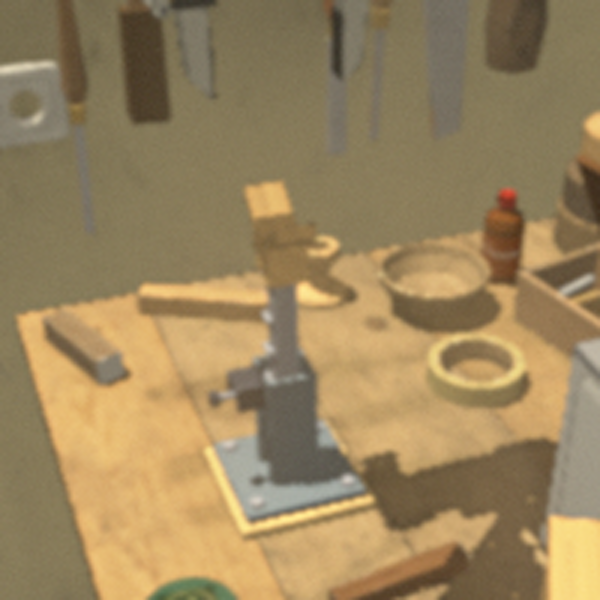

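The V rest stands free, with its tips at 0.277 m (0.247 m before, so 30 mm up). The flat rest is still at 0.231 m.

```bash
python3 -c "
from station import *
print(sign_off())"
```

```text
the job is handed in; nothing more can be done
None
```

I raised the V-shaped rest one notch, let go and backed the gripper off above it, then handed the job in at about 8.5 s of the 32 s. `sign_off()` gives no verdict, so success is judged from my own checks:

- **Pawl:** I gripped the block at 40 N and lifted it 36 mm. When I lowered it back, the post stopped about 30 mm up and pushed back with 12 N, so the pawl was carrying it before I let go.
- **V rest:** its wing tips went from 0.247 m to 0.277 m in the side camera's depth, which is 30 mm up. It stayed there after release.
- **Flat rest:** its top was 0.231 m before and after, so it was not raised.
- **Robot:** the gripper was open and well above the V, with the contact force near zero.

The two cameras differed by 2–3 mm on the V's position. That gave a 12.6 N sideways force when the fingers closed, and I eased it with a 1 mm shift before lifting. No check failed.

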